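# Put the stacked bending dies away on their stands

## Task

The bending job is finished: take the stack of four grooved bending dies apart from the top, and put each die away on its own storage stand, the one with the painted disc of the same colour, so that its bore goes over the post and the die sits flat on the plate. Set each one down rather than letting it drop or topple, and leave the hammer and the aluminium block where they lie.

Things in the scene. Friction and masses are not known exactly. Their poses are not given: they have to be found in the camera images.
- die_red: grooved dark steel bending die (thick ring), 34 mm outer diameter, 32 mm high, about 0.13 kg, plain 22 mm bore right through, bright groove 7 mm wide, 3 mm deep round its waist; upper face painted red. At the start the top of the stack; stacked dies stand loose, up to 2 mm off centre on the next. Origin: centre of its underside, z up its axis; yaw is of no account.
- die_yellow: grooved dark steel bending die (thick ring), 44 mm outer diameter, 32 mm high, about 0.27 kg, plain 22 mm bore right through, bright groove 7 mm wide, 3 mm deep round its waist; upper face painted yellow. At the start the third from the bottom; stacked dies stand loose, up to 2 mm off centre on the next. Origin: centre of its underside, z up its axis; yaw is of no account.
- die_green: grooved dark steel bending die (thick ring), 54 mm outer diameter, 32 mm high, about 0.46 kg, plain 22 mm bore right through, bright groove 7 mm wide, 3 mm deep round its waist; upper face painted green. At the start the second from the bottom; stacked dies stand loose, up to 2 mm off centre on the next. Origin: centre of its underside, z up its axis; yaw is of no account.
- die_blue: grooved dark steel bending die (thick ring), 64 mm outer diameter, 32 mm high, about 0.68 kg, plain 22 mm bore right through, bright groove 7 mm wide, 3 mm deep round its waist; upper face painted blue. At the start the bottom of the stack, standing on the bench; stacked dies stand loose, up to 2 mm off centre on the next. Origin: centre of its underside, z up its axis; yaw is of no account.
- stand_blue: storage stand of the blue die, fixed to the bench: square bare steel plate, 84 by 84 mm, 8 mm thick, with a painted blue disc 70 mm across, and in its centre an upright steel post, 8 mm thick, 40 mm tall above the plate, that passes loosely through a die's bore. Origin: centre of the plate's underside, at bench height; the die rests 8 mm above it. Empty at the start.
- stand_green: storage stand of the green die, fixed to the bench: square bare steel plate, 84 by 84 mm, 8 mm thick, with a painted green disc 60 mm across, and in its centre an upright steel post, 8 mm thick, 40 mm tall above the plate, that passes loosely through a die's bore. Origin: centre of the plate's underside, at bench height; the die rests 8 mm above it. Empty at the start.
- stand_yellow: storage stand of the yellow die, fixed to the bench: square bare steel plate, 84 by 84 mm, 8 mm thick, with a painted yellow disc 50 mm across, and in its centre an upright steel post, 8 mm thick, 40 mm tall above the plate, that passes loosely through a die's bore. Origin: centre of the plate's underside, at bench height; the die rests 8 mm above it. Empty at the start.
- stand_red: storage stand of the red die, fixed to the bench: square bare steel plate, 84 by 84 mm, 8 mm thick, with a painted red disc 40 mm across, and in its centre an upright steel post, 8 mm thick, 40 mm tall above the plate, that passes loosely through a die's bore. Origin: centre of the plate's underside, at bench height; the die rests 8 mm above it. Empty at the start.
- hammer: loose hammer with a wooden handle lying on the bench to the left of the work, 290 mm long; origin at the middle of its length, at bench height; x along the handle towards the head. Not part of the job.
- alu_block: loose rectangular block of bare, pale aluminium, 110 (x) by 70 (y) by 60 (z) mm, lying on the bench to the right of the work; origin: centre of its underside. Not part of the job.
Things that resemble listed ones, but are neither listed nor needed, are in the scene too. Leave any turquoise look-alike of the die_blue alone.

How it is judged:
At the end, for the whole second after the job is handed in: Each of the four dies sits, released and at rest, on the stand of its own colour: its axis within 9 mm of the post's, its underside on the plate (5 to 11 mm above the stand's origin), within 0.08 rad of upright (horizontal distance between die_blue and stand_blue below 0.009 m and z of die_blue in the frame of stand_blue between 0.005 and 0.011 m and angle between each of die_blue, die_green, die_yellow, die_red's own z axis and vertical below 0.08 rad and linear speed of each of die_blue, die_green, die_yellow, die_red below 0.02 m/s and horizontal distance between die_green and stand_green below 0.009 m and z of die_green in the frame of stand_green between 0.005 and 0.011 m and horizontal distance between die_yellow and stand_yellow below 0.009 m and z of die_yellow in the frame of stand_yellow between 0.005 and 0.011 m and horizontal distance between die_red and stand_red below 0.009 m and z of die_red in the frame of stand_red between 0.005 and 0.011 m); the robot touches nothing.
It fails at once if a die was let fall (moved faster than 0.75 m/s, a drop of about 3 cm, with the fingers not on it) ((linear speed of die_blue above 0.75 m/s and contact force between the fingers and die_blue below 0.05 N) or (linear speed of die_green above 0.75 m/s and contact force between the fingers and die_green below 0.05 N) or (linear speed of die_yellow above 0.75 m/s and contact force between the fingers and die_yellow below 0.05 N) or (linear speed of die_red above 0.75 m/s and contact force between the fingers and die_red below 0.05 N)).
It fails at once if the hammer was pushed out of its place (more than 25 mm) (distance of hammer from where it was at the start of the episode above 0.025 m).
It fails at once if the aluminium block was pushed out of its place (more than 25 mm) (distance of alu_block from where it was at the start of the episode above 0.025 m).
It also fails if it takes over 115 s, if anything falls off the work surface, if the arm or the gripper's body presses on something with over 40 N, if the wrist force passes 120 N, or if a joint passes its speed limit or range.

## Robot

A 6-joint arm with a two-finger parallel gripper is mounted at the origin on the work surface. World frame = base frame: x ahead of the robot, y to its left, z up, the work surface at z = 0. Lengths are in m, angles in rad, forces in N, time in s.
With the tool pointing down it reaches from about 0.375 to 0.9 m from the base axis. Payload 3.1 kg.
Tool frame: the origin (TCP) lies on the mounting face of the last link; the fingertips stand 173 mm ahead of it and the grasp point (between the pads) lies 155 mm ahead of it (robot.tip_reach is the z of the fingertips in the tool frame, in m); z points along the fingers, y is the line along which they close (so a half turn about z gives the same grasp; the last joint's range is limited). The gripper opens to 85 mm and grips with 20 to 120 N. Pads are 22 mm wide; open, the fingers measure 114 mm over their backs; the gripper's body (76 mm by 85 mm) begins 54 mm behind the grasp point. The pads swing forward as they close: fully open they stand 13 mm farther back than shut.
Start: joints at [1.087, 0.527, 1.433, -0, 1.181, -0.178], TCP at [0.188, 0.596, 0.405] pointing down, gripper open.
Joint ranges: [-3.08, 3.08], [-0.75, 2.2], [0.22, 2.44], [-1.43, 4.57], [0, 2.65], [-2.85, 2.85]. Speed limits (rad/s): [2.79, 2.79, 3.14, 3.14, 3.14, 3.14].

## Interface

Orientations are given as a unit quaternion [x, y, z, w].
In Python, from workcell import robot gives the robot as it stands.
- The arm moves only by the tool shift_gripper, called after "Emit:" by a JSON object that holds its "fn" and its "kwargs", one argument or row to a line. Schema: {"type":"object","properties":{"increments":{"type":"string"},"force":{"type":"number"},"only":{"type":"string"},"quiet":{"type":"boolean"},"lines":{"type":"string"}},"required":["increments"],"additionalProperties":false}. increments is a string of 1 to 20 rows, parted by a bar, with the numbers parted by spaces; each row has 5 numbers: dx, dy, dz in units of 100 mm, then a turn about the tool's z in units of 0.05 rad, then the opening from 0.0 (shut) to 1.0 (fully open); each row shifts and turns the commanded pose from where the row before left it, along the tool's axes as they then stand; what a row does not reach is not made up. A row lasts 1/10 s, in which the tool goes at most 0.05 m and 0.15 rad, less where a joint would pass 70% of its speed; a pose out of reach is approached as far as the arm can. The fingers move at their own pace and stop on an object; force is the grip in N (left out, the last holds). Time passes only in rows, so rows that do not move let the fingers close. The tool returns the time, the measured TCP pose, the force, the opening and the grip force at its end. only (a regular expression) keeps the lines of the reply that match it, lines (a string "A,B") keeps lines A to B, and quiet returns only ok. Input that does not fit is refused with a message, and nothing moves.
- robot.get_state(): the state, without advancing time (a new reading comes with each control period).
- robot.grab_frame(name): name is "scene" or "top"; returns a dict with "color" (420x560x3 uint8, blue, green, red), "K" (3x3 intrinsics, pixels), "position" and "rotation" of the camera in the world. Camera axes: x right, y down, z forward; pixel columns grow to the right and rows downward; lengths in m; the calibration is good to about 2 mm. A picture is of the moment at which its call begins. There is no depth.
- robot.sign_off(): hands the job in; it is judged then, once.
The state is a dict: "time": time; "qpos": joint angles; "joint_vel": joint speeds; "tau": joint torques, N m; "ee_pos": TCP position; "tcp_rot": TCP orientation; "wrist_force": force on the tool from outside, world axes, zero at the start; "moment": the same for the moment, N m; "width": opening from 0.0 (shut) to 1.0 (fully open); "gripper_force": force on a finger pad.
Only numpy, scipy, OpenCV 4.12 (cv2) and the standard library are available. Lean on these libraries where they do the work, as an engineer would, in place of code of your own. Each camera call takes 0.05 s, during which the arm holds its last target. There are 200 camera calls.

## Working session

There is one attempt and no reset: what is moved stays moved. The work goes in short steps, Python scripts to look and compute and a tool call to move; the robot and the scene stay as the last step left them, time stands still between calls to the robot, and variables do not carry over. Pictures are saved under pics/ and viewed, at most 14 in all, crops included, and the job is handed in when it is done.

```bash
mkdir -p pics; ls; cat > h.py <<'E'
import numpy as np,cv2
from workcell import robot
def grab(n,save=None):
    f=robot.grab_frame(n)
    if save: cv2.imwrite(save,f["color"])
    return f
def ray(f,u,v,z):
    K=np.array(f["K"]);R=np.array(f["rotation"]);p=np.array(f["position"])
    d=R@np.linalg.solve(K,[u,v,1.]);return p+d*(z-p[2])/d[2]
def proj(f,X):
    c=np.array(f["K"])@(np.array(f["rotation"]).T@(np.array(X)-f["position"]));return c[:2]/c[2]
E
python3 - <<'E'
from h import *
for n in("top","scene"):
    f=grab(n,f"pics/{n}0.png");print(n,f["K"],f["position"],f["rotation"])
print(robot.get_state())
E
```

```text
pics
top [[397.50197271   0.         285.78472234]
 [  0.         397.50197271 206.21882857]
 [  0.           0.           1.        ]] [0.42979689 0.01044067 1.14781613] [-0.69550131  0.71774564 -0.02290855  0.02437893]
scene [[533.55596067   0.         270.84637172]
 [  0.         533.55596067 209.50454632]
 [  0.           0.           1.        ]] [ 1.41687737 -0.39298477  0.79609706] [ 0.7570513   0.47223498 -0.24687482 -0.37804797]
{'time': 0.1, 'qpos': array([ 1.08753515e+00,  5.28350034e-01,  1.43377698e+00,  5.30221195e-06,
        1.18135791e+00, -1.78493230e-01]), 'joint_vel': array([ 0.00040751, -0.00128912, -0.0029585 ,  0.00249134, -0.00039801,
       -0.000306  ]), 'tau': array([ 9.04005719e-05, -4.43311000e+01, -1.78588110e+01, -1.78382684e-04,
        3.90464542e-03,  2.05270403e-06]), 'ee_pos': array([0.18736681, 0.59593119, 0.40384448]), 'tcp_rot': array([ 1.51795837e-01,  9.88411417e-01, -8.94020528e-04, -3.09693026e-04]), 'wrist_force': array([ 0.21912866,  0.25905784, -0.71457848]), 'moment': array([-0.01121906,  0.01213059,  0.00944669]), 'gripper_force': 0.0, 'width': 1.0002269374064994}
```

View pics/top0.png

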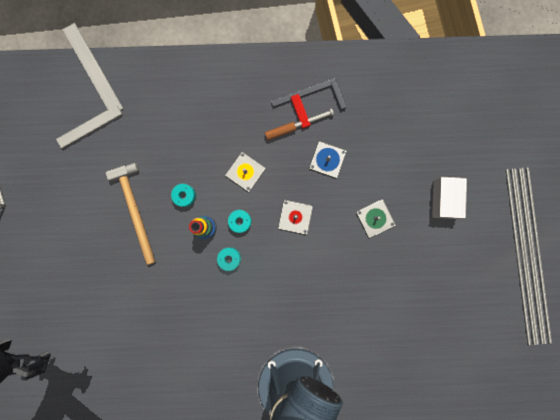

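View pics/scene0.png

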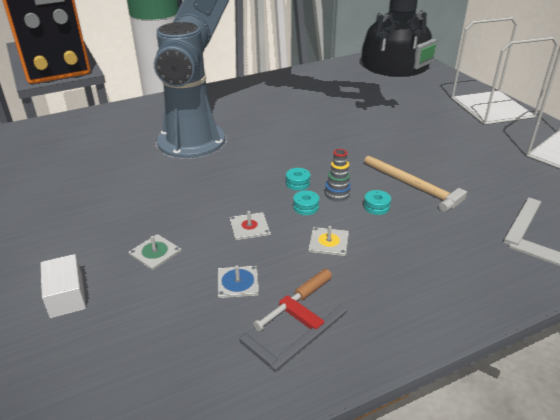

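Top view: the stack is at about (200,226). Three turquoise look-alikes are at (183,195), (239,221) and (228,259); I'll leave those alone. The stands are blue (328,159), green (376,218), yellow (245,172) and red (295,217). The rotation is a quaternion. Next I'll measure, with one enlarged crop to confirm.

```bash
sed -i 's/^from workcell/from scipy.spatial.transform import Rotation as Ro\nfrom workcell/; s/R=np.array(f\["rotation"\])/R=Ro.from_quat(f["rotation"]).as_matrix()/; s/np.array(f\["rotation"\]).T/Ro.from_quat(f["rotation"]).as_matrix().T/' h.py
cat >> h.py <<'E'
HUE={"red":((0,6),(174,180)),"yellow":((20,33),),"green":((55,82),),"blue":((100,120),)}
def blobs(f,c,box,smin=110,vmin=50):
    x0,y0,x1,y1=box; k=4
    im=cv2.resize(f["color"][y0:y1,x0:x1],None,fx=k,fy=k,interpolation=cv2.INTER_CUBIC)
    h=cv2.cvtColor(im,cv2.COLOR_BGR2HSV)
    m=sum(cv2.inRange(h,(a,smin,vmin),(b,255,255)) for a,b in HUE[c])
    out=[]
    for q in cv2.findContours(m.astype(np.uint8),cv2.RETR_EXTERNAL,cv2.CHAIN_APPROX_NONE)[0]:
        if cv2.contourArea(q)<150: continue
        hull=cv2.convexHull(q); e=cv2.fitEllipse(hull if len(hull)>=5 else q)
        g=lambda p:((p[0]+.5)/k-.5+x0,(p[1]+.5)/k-.5+y0)
        out.append((cv2.contourArea(q)/k/k,g(e[0]),np.array(e[1])/k))
    return sorted(out,key=lambda t:-t[0])
E
python3 - <<'E'
from h import *
t=grab("top");s=grab("scene")
B={"top":{"blue":(305,135,350,182),"green":(353,195,400,240),"yellow":(222,150,268,194),"red":(277,198,315,236)},
"scene":{"blue":(215,262,262,300),"green":(128,232,183,268),"yellow":(305,226,352,256),"red":(228,210,272,240)}}
for n,f in(("top",t),("scene",s)):
    for c in HUE:
        for a,p,e in blobs(f,c,B[n][c])[:1]: print(n,c,a,np.round(p,1),np.round(e,1),np.round(ray(f,*p,.008),4))
SB={"top":(183,208,222,246),"scene":(322,142,356,205)}
Z={"red":.128,"yellow":.096,"green":.064,"blue":.032}
for n,f in(("top",t),("scene",s)):
    for c in HUE:
        for a,p,e in blobs(f,c,SB[n])[:2]: print("stk",n,c,a,np.round(p,1),np.round(e,1),np.round(ray(f,*p,Z[c]),4))
a=cv2.resize(t["color"][180:275,165:260],(570,570),interpolation=cv2.INTER_CUBIC)
b=cv2.resize(s["color"][140:210,320:360],None,fx=8,fy=8,interpolation=cv2.INTER_CUBIC)[:560,:230]
cv2.imwrite("pics/c1.png",np.hstack([a[:560],b]))
E
```

```text
top red 136.21875 [295.1 216.7] [13.4 13.4] [ 0.4752 -0.0141  0.008 ]
top yellow 224.5 [244.8 171.3] [17.1 17.3] [0.611  0.1268 0.008 ]
top green 259.375 [375.6 218. ] [18.4 18.6] [ 0.4642 -0.2447  0.008 ]
top blue 395.78125 [327.5 159. ] [22.6 22.8] [ 0.6393 -0.1134  0.008 ]
scene red 81.125 [249.1 224.1] [ 9.5 15.4] [ 0.474 -0.014  0.008]
scene yellow 182.96875 [328.6 239.5] [13.4 21.1] [0.6102 0.1269 0.008 ]
scene blue 455.0 [237.4 279.9] [21.7 31.4] [ 0.6391 -0.1135  0.008 ]
stk top red 137.4375 [195.2 226.4] [13.4 14.1] [0.4536 0.2452 0.128 ]
stk top yellow 64.0 [198.2 226.2] [16.  17.8] [0.4546 0.2446 0.096 ]
stk top green 19.875 [204.1 225.7] [11.5 16.1] [0.4564 0.2357 0.064 ]
stk top blue 73.21875 [203.3 227. ] [22.6 23.1] [0.4534 0.2446 0.032 ]
stk scene red 44.34375 [340.  152.4] [ 8. 14.] [0.4553 0.2443 0.128 ]
stk scene yellow 69.34375 [339.8 163.8] [10.2 18.5] [0.4574 0.2449 0.096 ]
stk scene blue 63.3125 [337.6 185.3] [13.3 24.7] [0.4571 0.2429 0.032 ]
```

View pics/c1.png

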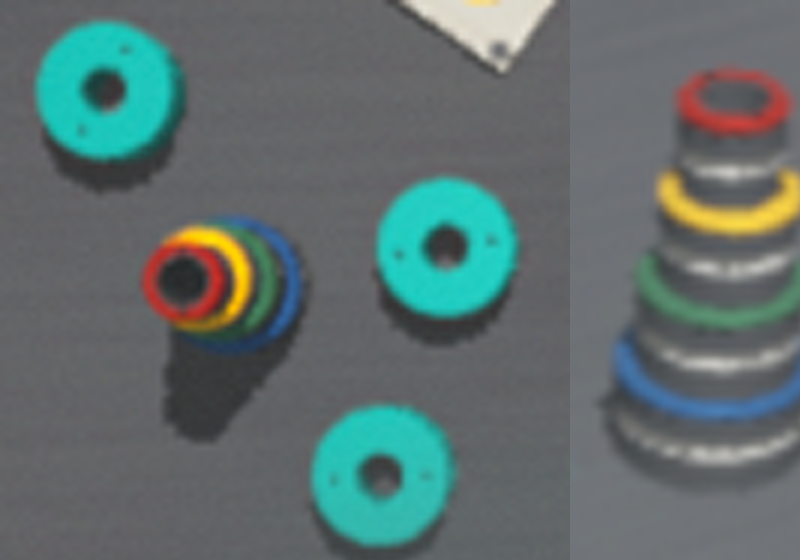

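The three turquoise rings are the decoys. The stack with the red, yellow, green and blue rims at top-view (195–203,226) is the one meant, and both cameras put it at about (0.4545, 0.245). I'll turn the tool so that tool y = world x and tool x = world y, then move over the stack.

Units first: shifts go in units of 100 mm and turns go in units of 0.05 rad. So -0.0351 m is -0.351, 0.0267 m is 0.267, 0.146 rad is 2.92.

Emit:
{"fn": "shift_gripper", "kwargs": {
  "increments": "0 0 0 2.8 1 | 0 0 0 2.8 1 | 0 0 0 2.8 1 | 0 0 0 2.8 1 | 0 0 0 2.8 1 | 0 0 0 2.8 1 | 0 0 0 2.8 1 | 0 0 0 2.8 1 | 0 0 0 2.92 1 | -0.351 0.267 0 0 1 | -0.351 0.267 0 0 1 | -0.351 0.267 0 0 1 | -0.351 0.267 0 0 1 | -0.351 0.267 0 0 1 | -0.351 0.267 0 0 1 | -0.351 0.267 0 0 1 | -0.351 0.267 0 0 1 | -0.351 0.267 0 0 1 | -0.351 0.267 0 0 1",
  "force": 60
}}

```text
time: 2.1
ee_pos: [0.4553, 0.2436, 0.4047]
tcp_rot: [0.707, 0.707, 0.0, -0.0]
wrist_force: [-0.0, 0.4, 0.6]
width: 0.997
gripper_force: 0.0
```

Emit:
{"fn": "shift_gripper", "kwargs": {
  "increments": "0 0 0 0 1 | 0 0 0 0 1"
}}

```text
time: 2.3
ee_pos: [0.455, 0.2443, 0.4045]
tcp_rot: [0.708, 0.706, -0.0, -0.0]
wrist_force: [-0.7, 0.0, -0.6]
width: 1.003
gripper_force: 0.0
```

Scaled: 0.03 m is 0.3, 0.014 m is 0.14.

Emit:
{"fn": "shift_gripper", "kwargs": {
  "increments": "0 0 0.3 0 1 | 0 0 0.3 0 1 | 0 0 0.3 0 1 | 0 0 0.3 0 1 | 0 0 0.14 0 1 | 0 0 0 0 1 | 0 0 0 0 0 | 0 0 0 0 0 | 0 0 0 0 0 | 0 0 0 0 0 | 0 0 0 0 0 | 0 0 0 0 0 | 0 0 0 0 0 | 0 0 0 0 0",
  "force": 60
}}

```text
time: 3.7
ee_pos: [0.4547, 0.2453, 0.2719]
tcp_rot: [0.707, 0.707, 0.001, 0.0]
wrist_force: [-0.9, 0.9, 6.7]
width: 0.375
gripper_force: 60.0
```

Scaled: -0.0324 m is -0.324, -0.02 m is -0.2.

Emit:
{"fn": "shift_gripper", "kwargs": {
  "increments": "0 0 -0.2 0 0 | 0 0 -0.2 0 0 | -0.324 0.025 0 0 0 | -0.324 0.025 0 0 0 | -0.324 0.025 0 0 0 | -0.324 0.025 0 0 0 | -0.324 0.025 0 0 0 | -0.324 0.025 0 0 0 | -0.324 0.025 0 0 0 | -0.324 0.025 0 0 0 | 0 0 0 0 0 | 0 0 0 0 0 | 0 0 0 0 0"
}}

```text
time: 5.0
ee_pos: [0.4741, -0.0134, 0.3107]
tcp_rot: [0.707, 0.707, -0.0, -0.0]
wrist_force: [-0.1, -0.2, -1.1]
width: 0.372
gripper_force: 59.7
```

```bash
python3 - <<'E'
from h import *
a=grab("top");b=grab("scene")
cv2.imwrite("pics/r1.png",np.hstack([cv2.resize(a["color"][150:270,165:325],(640,480)),cv2.resize(b["color"][130:270,220:273],None,fx=3,fy=3)[:480]][:1]))
cv2.imwrite("pics/r2.png",cv2.resize(b["color"][120:260,210:370],None,fx=4,fy=4,interpolation=2))
SB={"top":(183,200,225,248),"scene":(318,142,360,205)}
Z={"yellow":.096,"green":.064,"blue":.032}
for n,f in(("top",a),("scene",b)):
    for c in Z:
        for q,p,e in blobs(f,c,SB[n])[:1]: print(n,c,q,np.round(p,1),np.round(e,1),np.round(ray(f,*p,Z[c]),4))
E
```

```text
top yellow 227.96875 [197.7 226.2] [17.1 18. ] [0.4547 0.2459 0.096 ]
top green 9.375 [206.2 223.9] [ 5.8 13.1] [0.461  0.2298 0.064 ]
top blue 68.96875 [203.1 227.1] [22.4 23.5] [0.4533 0.2452 0.032 ]
scene yellow 148.46875 [339.7 163.6] [10.6 18.4] [0.4565 0.2451 0.096 ]
scene blue 56.65625 [337.6 185.3] [13.1 24.5] [0.4571 0.2428 0.032 ]
```

View pics/r2.png

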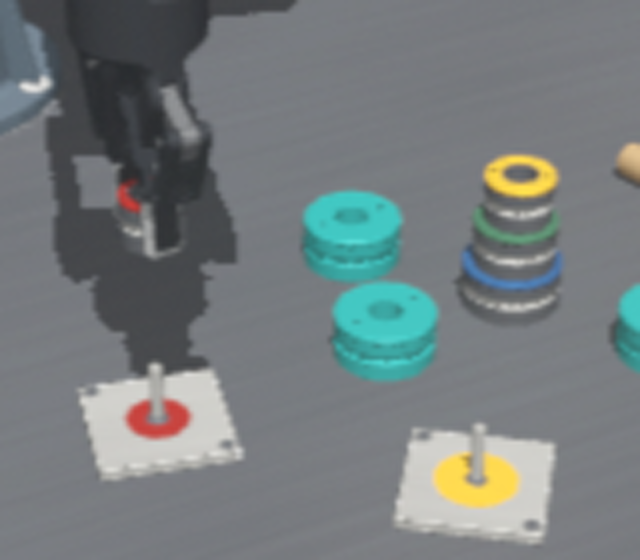

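The red die is held upright above its stand, and the rest of the stack is intact. Lowering it onto the post.

Emit:
{"fn": "shift_gripper", "kwargs": {
  "increments": "0 0 0.3 0 0 | 0 0 0.3 0 0 | 0 0 0.25 0 0 | 0 0 0.2 0 0 | 0 0 0.12 0 0 | 0 0 0.07 0 0 | 0 0 0.02 0 0 | 0 0 0 0 0 | 0 0 0 0 0"
}}

```text
time: 6.0
ee_pos: [0.4748, -0.014, 0.1854]
tcp_rot: [0.707, 0.707, 0.0, 0.001]
wrist_force: [0.2, -0.7, -0.6]
width: 0.37
gripper_force: 59.8
```

Scaled: 0.001 m is 0.01.

Emit:
{"fn": "shift_gripper", "kwargs": {
  "increments": "0 0 0.01 0 0 | 0 0 0 0 0"
}}

```text
time: 6.2
ee_pos: [0.4747, -0.0141, 0.1842]
tcp_rot: [0.707, 0.707, 0.0, 0.0]
wrist_force: [-0.0, 0.4, -1.3]
width: 0.375
gripper_force: 59.8
```

Emit:
{"fn": "shift_gripper", "kwargs": {
  "increments": "0 0 0.01 0 0 | 0 0 0 0 0"
}}

```text
time: 6.4
ee_pos: [0.4746, -0.0141, 0.1839]
tcp_rot: [0.707, 0.707, 0.0, 0.001]
wrist_force: [-1.4, 0.8, 9.0]
width: 0.368
gripper_force: 61.0
```

Emit:
{"fn": "shift_gripper", "kwargs": {
  "increments": "0 0 0 0 0.5 | 0 0 0 0 0.7 | 0 0 0 0 1 | 0 0 0 0 1 | 0 0 -0.2 0 1 | 0 0 -0.4 0 1 | 0 0 -0.4 0 1 | 0 0 -0.3 0 1 | 0.324 -0.024 0 0 1 | 0.324 -0.024 0 0 1 | 0.324 -0.024 0 0 1 | 0.324 -0.024 0 0 1 | 0.324 -0.024 0 0 1 | 0.324 -0.024 0 0 1 | 0.324 -0.024 0 0 1 | 0.324 -0.024 0 0 1 | 0 0 0 0 1"
}}

```text
time: 8.1
ee_pos: [0.4547, 0.2481, 0.3126]
tcp_rot: [0.706, 0.709, 0.001, -0.0]
wrist_force: [0.5, -0.5, -0.2]
width: 1.002
gripper_force: 0.0
```

```bash
python3 - <<'E'
from h import *
a=grab("top");b=grab("scene")
for n,f,x in(("top",a,(277,198,315,236)),("scene",b,(228,195,272,240))):
  for q,p,e in blobs(f,"red",x)[:1]: print(n,q,np.round(p,1),e,np.round(ray(f,*p,.04),4))
cv2.imwrite("pics/r3.png",cv2.resize(b["color"][120:260,210:370],None,fx=4,fy=4,interpolation=2))
E
```

```text
top 135.03125 [295.1 216.7] [13.27443027 13.38927364] [ 0.474  -0.0135  0.04  ]
scene 46.5 [248.6 214.1] [ 9.43498039 14.23337269] [ 0.4765 -0.0147  0.04  ]
```

View pics/r3.png

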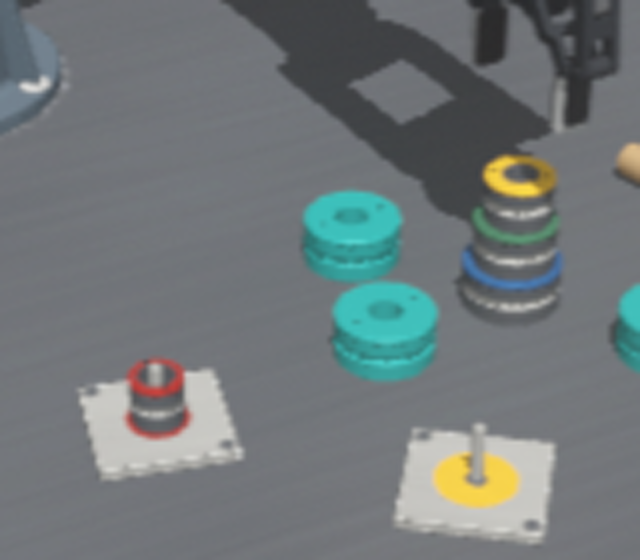

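The red die sits flat over its post. Now the yellow one.

Emit:
{"fn": "shift_gripper", "kwargs": {
  "increments": "0 0 0.25 0 1 | 0 0 0.3 0 1 | 0 0 0.19 0 1 | 0 0 0 0 1 | 0 0 0 0 0 | 0 0 0 0 0 | 0 0 0 0 0 | 0 0 0 0 0 | 0 0 0 0 0 | 0 0 0 0 0 | 0 0 0 0 0",
  "force": 70
}}

```text
time: 9.3
ee_pos: [0.4554, 0.2451, 0.2403]
tcp_rot: [0.707, 0.707, 0.001, 0.001]
wrist_force: [-0.2, -1.6, 5.4]
width: 0.5
gripper_force: 70.2
```

Scaled: 0.0311 m is 0.311, -0.0237 m is -0.237.

Emit:
{"fn": "shift_gripper", "kwargs": {
  "increments": "0 0 -0.2 0 0 | 0 0 -0.3 0 0 | -0.237 0.311 0 0 0 | -0.237 0.311 0 0 0 | -0.237 0.311 0 0 0 | -0.237 0.311 0 0 0 | -0.237 0.311 0 0 0 | 0 0 0 0 0 | 0 0 0 0 0 | 0 0 0.3 0 0 | 0 0 0.3 0 0 | 0 0 0.2 0 0 | 0 0 0.15 0 0 | 0 0 0.07 0 0 | 0 0 0.02 0 0 | 0 0 0 0 0 | 0 0 0 0 0"
}}

```text
time: 11.0
ee_pos: [0.6114, 0.1268, 0.1858]
tcp_rot: [0.707, 0.707, 0.001, 0.001]
wrist_force: [0.5, 0.0, -2.4]
width: 0.496
gripper_force: 71.8
```

Emit:
{"fn": "shift_gripper", "kwargs": {
  "increments": "0 0 0.01 0 0 | 0 0 0 0 0"
}}

```text
time: 11.2
ee_pos: [0.6113, 0.1266, 0.1845]
tcp_rot: [0.707, 0.707, 0.001, 0.001]
wrist_force: [0.2, -0.2, -0.2]
width: 0.499
gripper_force: 72.1
```

Scaled: 0.001 m is 0.01.

Emit:
{"fn": "shift_gripper", "kwargs": {
  "increments": "0 0 0.01 0 0 | 0 0 0 0 0"
}}

```text
time: 11.4
ee_pos: [0.6114, 0.1266, 0.1844]
tcp_rot: [0.707, 0.707, 0.001, 0.001]
wrist_force: [-1.5, -0.4, 5.8]
width: 0.5
gripper_force: 72.8
```

Scaled: -0.04 m is -0.4, -0.02 m is -0.2.

Emit:
{"fn": "shift_gripper", "kwargs": {
  "increments": "0 0 0 0 0.6 | 0 0 0 0 0.8 | 0 0 0 0 1 | 0 0 0 0 1 | 0 0 -0.2 0 1 | 0 0 -0.4 0 1 | 0 0 -0.4 0 1 | 0 0 0 0 1"
}}

```text
time: 12.2
ee_pos: [0.613, 0.1269, 0.2883]
tcp_rot: [0.707, 0.707, 0.004, 0.004]
wrist_force: [0.7, -0.3, 1.0]
width: 1.005
gripper_force: 0.0
```

```bash
python3 - <<'E'
from h import *
a=grab("top");b=grab("scene")
for n,f,x in(("top",a,(222,150,268,194)),("scene",b,(305,210,352,256))):
  for q,p,e in blobs(f,"yellow",x)[:1]: print(n,q,np.round(p,1),e,np.round(ray(f,*p,.04),4))
SB={"top":(183,200,225,248),"scene":(318,142,360,205)}
Z={"green":.064,"blue":.032}
for n,f in(("top",a),("scene",b)):
    for c in Z:
        for q,p,e in blobs(f,c,SB[n],90,40)[:1]: print(n,c,q,np.round(p,1),np.round(e,1),np.round(ray(f,*p,Z[c]),4))
cv2.imwrite("pics/y1.png",cv2.resize(b["color"][120:260,210:370],None,fx=4,fy=4,interpolation=2))
E
```

```text
scene 204.6875 [329.7 229.4] [13.60878658 20.11077118] [0.613  0.1264 0.04  ]
scene blue 31.59375 [331.8 187.3] [ 7.  15.4] [0.4581 0.225  0.032 ]
```

View pics/y1.png

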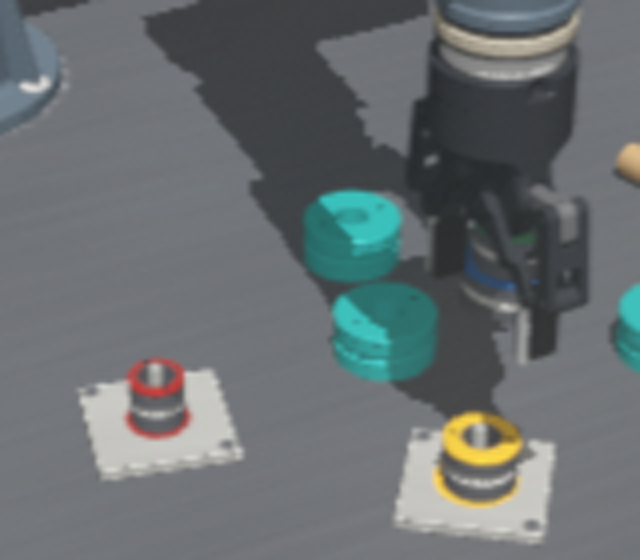

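The yellow die is seated. Next, the green one.

Emit:
{"fn": "shift_gripper", "kwargs": {
  "increments": "0.237 -0.311 0 0 1 | 0.237 -0.311 0 0 1 | 0.237 -0.311 0 0 1 | 0.237 -0.311 0 0 1 | 0.237 -0.311 0 0 1 | 0 0 0 0 1 | 0 0 0 0 1 | 0 0 0.3 0 1 | 0 0 0.3 0 1 | 0 0 0.18 0 1 | 0 0 0 0 1 | 0 0 0 0 1 | 0 0 0 0 0 | 0 0 0 0 0 | 0 0 0 0 0 | 0 0 0 0 0 | 0 0 0 0 0 | 0 0 0 0 0",
  "force": 80
}}

```text
time: 14.1
ee_pos: [0.4551, 0.2452, 0.2062]
tcp_rot: [0.707, 0.707, 0.0, 0.0]
wrist_force: [-2.2, -0.9, 5.4]
width: 0.605
gripper_force: 82.9
```

Scaled: -0.0377 m is -0.377, 0.0007 m is 0.007.

Emit:
{"fn": "shift_gripper", "kwargs": {
  "increments": "0 0 -0.25 0 0 | 0 0 -0.3 0 0 | -0.377 0.007 0 0 0 | -0.377 0.007 0 0 0 | -0.377 0.007 0 0 0 | -0.377 0.007 0 0 0 | -0.377 0.007 0 0 0 | -0.377 0.007 0 0 0 | -0.377 0.007 0 0 0 | -0.377 0.007 0 0 0 | -0.377 0.007 0 0 0 | -0.377 0.007 0 0 0 | -0.377 0.007 0 0 0 | -0.377 0.007 0 0 0 | -0.377 0.007 0 0 0 | 0 0 0 0 0 | 0 0 0 0 0"
}}

```text
time: 15.8
ee_pos: [0.464, -0.2456, 0.2598]
tcp_rot: [0.708, 0.706, 0.0, -0.0]
wrist_force: [0.0, 0.0, -4.0]
width: 0.603
gripper_force: 85.5
```

```bash
python3 - <<'E'
from h import *
a=grab("top");b=grab("scene")
cv2.imwrite("pics/g1.png",cv2.resize(b["color"][160:300,100:260],None,fx=4,fy=4,interpolation=2))
for n,f,x in(("top",a,(175,195,232,252)),("scene",b,(312,160,364,205))):
  for q,p,e in blobs(f,"blue",x)[:1]: print(n,q,np.round(p,1),e,np.round(ray(f,*p,.032),4))
E
```

```text
top 413.09375 [203.2 227.3] [23.08377457 23.2727356 ] [0.4528 0.2449 0.032 ]
scene 268.65625 [337.6 184.8] [14.25064754 24.79329681] [0.4551 0.2441 0.032 ]
```

View pics/g1.png

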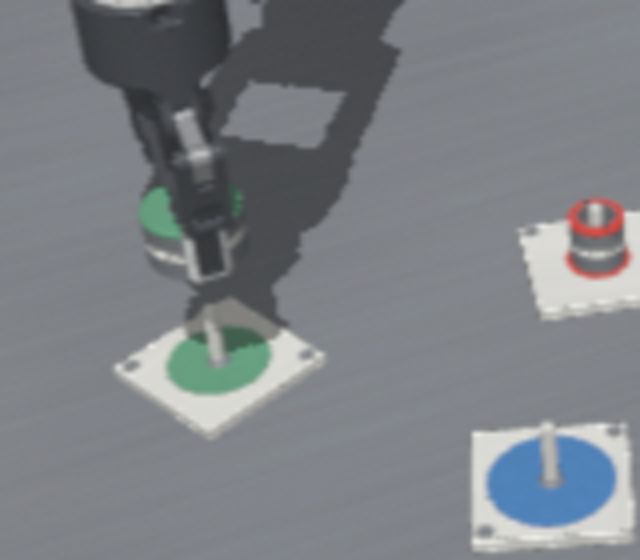

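The green die is held level above its stand. Lowering it.

Emit:
{"fn": "shift_gripper", "kwargs": {
  "increments": "0 0 0.25 0 0 | 0 0 0.2 0 0 | 0 0 0.15 0 0 | 0 0 0.1 0 0 | 0 0 0.05 0 0 | 0 0 0.02 0 0 | 0 0 0 0 0 | 0 0 0 0 0"
}}

```text
time: 16.7
ee_pos: [0.4647, -0.245, 0.1833]
tcp_rot: [0.707, 0.707, 0.0, 0.001]
wrist_force: [0.1, -0.0, -3.6]
width: 0.605
gripper_force: 85.5
```

Emit:
{"fn": "shift_gripper", "kwargs": {
  "increments": "0 0 0.01 0 0 | 0 0 0 0 0"
}}

```text
time: 16.9
ee_pos: [0.4646, -0.2452, 0.1823]
tcp_rot: [0.707, 0.707, 0.0, 0.001]
wrist_force: [-0.5, 0.0, -1.8]
width: 0.606
gripper_force: 85.8
```

Emit:
{"fn": "shift_gripper", "kwargs": {
  "increments": "0 0 0.01 0 0 | 0 0 0 0 0"
}}

```text
time: 17.1
ee_pos: [0.4646, -0.2451, 0.1822]
tcp_rot: [0.707, 0.707, 0.0, 0.001]
wrist_force: [-0.1, 0.6, 7.2]
width: 0.605
gripper_force: 86.9
```

Scaled: 0.0376 m is 0.376, -0.0008 m is -0.008.

Emit:
{"fn": "shift_gripper", "kwargs": {
  "increments": "0 0 0 0 0.7 | 0 0 0 0 0.85 | 0 0 0 0 1 | 0 0 0 0 1 | 0 0 -0.2 0 1 | 0 0 -0.4 0 1 | 0 0 -0.4 0 1 | 0.376 -0.008 0 0 1 | 0.376 -0.008 0 0 1 | 0.376 -0.008 0 0 1 | 0.376 -0.008 0 0 1 | 0.376 -0.008 0 0 1 | 0.376 -0.008 0 0 1 | 0.376 -0.008 0 0 1 | 0.376 -0.008 0 0 1 | 0.376 -0.008 0 0 1 | 0.376 -0.008 0 0 1 | 0.376 -0.008 0 0 1 | 0.376 -0.008 0 0 1 | 0.376 -0.008 0 0 1"
}}

```text
time: 19.1
ee_pos: [0.4537, 0.2455, 0.2806]
tcp_rot: [0.707, 0.707, -0.0, -0.0]
wrist_force: [-0.5, -1.0, 0.1]
width: 1.0
gripper_force: 0.0
```

Emit:
{"fn": "shift_gripper", "kwargs": {
  "increments": "0 0 0 0 1 | 0 0 0 0 1"
}}

```text
time: 19.3
ee_pos: [0.4536, 0.2446, 0.2805]
tcp_rot: [0.706, 0.708, -0.0, 0.0]
wrist_force: [0.3, 0.1, 0.1]
width: 1.001
gripper_force: 0.0
```

```bash
python3 - <<'E'
from h import *
a=grab("top");b=grab("scene")
for n,f,x in(("top",a,(353,195,400,240)),("scene",b,(128,215,183,268))):
  for q,p,e in blobs(f,"green",x,80,40)[:1]: print(n,q,np.round(p,1),e,np.round(ray(f,*p,.04),4))
cv2.imwrite("pics/g2.png",cv2.resize(b["color"][130:270,120:380],None,fx=3,fy=3,interpolation=2))
E
```

```text
top 279.3125 [377.4 217.6] [18.91148949 19.51642227] [ 0.4641 -0.2425  0.04  ]
scene 273.34375 [152.2 239.7] [15.13231087 23.90308189] [ 0.4667 -0.2456  0.04  ]
```

View pics/g2.png

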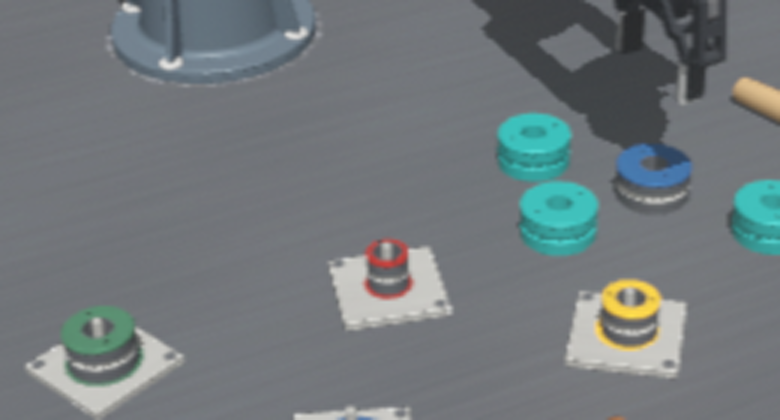

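Green is seated, and blue stands alone among the decoys. Grasping blue.

Emit:
{"fn": "shift_gripper", "kwargs": {
  "increments": "0 0 0.3 0 1 | 0 0 0.3 0 1 | 0 0 0.25 0 1 | 0 0 0.16 0 1 | 0 0 0.08 0 1 | 0 0 0 0 1 | 0 0 0 0 1 | 0 0 0 0 0 | 0 0 0 0 0 | 0 0 0 0 0 | 0 0 0 0 0 | 0 0 0 0 0 | 0 0 0 0 0",
  "force": 90
}}

```text
time: 20.7
ee_pos: [0.4535, 0.2438, 0.1733]
tcp_rot: [0.707, 0.707, -0.0, -0.0]
wrist_force: [-1.9, -1.4, 8.5]
width: 0.716
gripper_force: 100.3
```

Scaled: -0.0325 m is -0.325, 0.0168 m is 0.168.

Emit:
{"fn": "shift_gripper", "kwargs": {
  "increments": "0 0 -0.2 0 0 | 0 0 -0.3 0 0 | 0 0 -0.3 0 0 | -0.325 0.168 0 0 0 | -0.325 0.168 0 0 0 | -0.325 0.168 0 0 0 | -0.325 0.168 0 0 0 | -0.325 0.168 0 0 0 | -0.325 0.168 0 0 0 | -0.325 0.168 0 0 0 | -0.325 0.168 0 0 0 | -0.325 0.168 0 0 0 | -0.325 0.168 0 0 0 | -0.325 0.168 0 0 0 | 0 0 0 0 0 | 0 0 0 0 0"
}}

```text
time: 22.3
ee_pos: [0.6381, -0.1145, 0.2506]
tcp_rot: [0.708, 0.706, -0.001, -0.001]
wrist_force: [-1.0, 0.5, -7.6]
width: 0.717
gripper_force: 105.1
```

```bash
python3 - <<'E'
from h import *
b=grab("scene")
cv2.imwrite("pics/b1.png",cv2.resize(b["color"][170:310,160:320],None,fx=4,fy=4,interpolation=2))
E
```

```text
(no output)
```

View pics/b1.png

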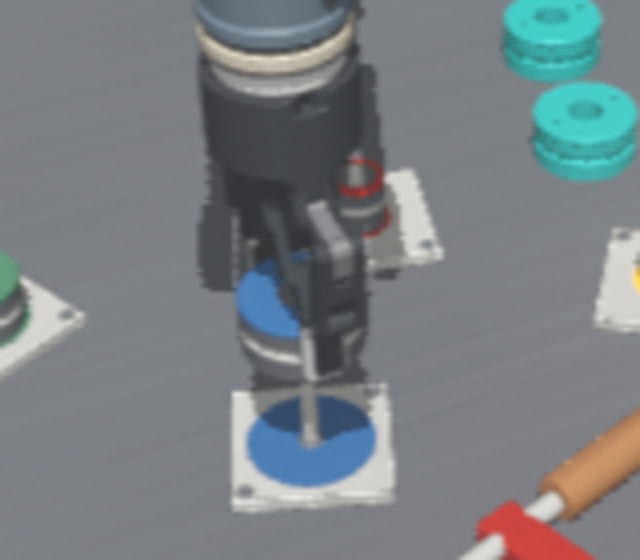

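The blue die is held level over its stand. Lowering it.

Scaled: 0.02 m is 0.2, 0.015 m is 0.15.

Emit:
{"fn": "shift_gripper", "kwargs": {
  "increments": "0 0 0.2 0 0 | 0 0 0.2 0 0 | 0 0 0.15 0 0 | 0 0 0.09 0 0 | 0 0 0.04 0 0 | 0 0 0.02 0 0 | 0 0 0 0 0 | 0 0 0 0 0"
}}

```text
time: 23.15
ee_pos: [0.6392, -0.1137, 0.1825]
tcp_rot: [0.707, 0.707, 0.0, 0.001]
wrist_force: [0.4, 0.5, -7.4]
width: 0.715
gripper_force: 105.3
```

Emit:
{"fn": "shift_gripper", "kwargs": {
  "increments": "0 0 0.01 0 0 | 0 0 0 0 0"
}}

```text
time: 23.35
ee_pos: [0.6392, -0.1138, 0.1815]
tcp_rot: [0.707, 0.707, 0.0, 0.001]
wrist_force: [0.3, -0.2, -5.4]
width: 0.716
gripper_force: 105.3
```

Emit:
{"fn": "shift_gripper", "kwargs": {
  "increments": "0 0 0.01 0 0 | 0 0 0 0 0"
}}

```text
time: 23.55
ee_pos: [0.6392, -0.1138, 0.1814]
tcp_rot: [0.707, 0.707, 0.0, 0.001]
wrist_force: [-1.9, -0.8, 4.3]
width: 0.716
gripper_force: 106.4
```

Contact with the plate. Releasing and lifting clear.

Scaled: -0.04 m is -0.4, -0.02 m is -0.2.

Emit:
{"fn": "shift_gripper", "kwargs": {
  "increments": "0 0 0 0 0.8 | 0 0 0 0 0.9 | 0 0 0 0 1 | 0 0 0 0 1 | 0 0 -0.2 0 1 | 0 0 -0.4 0 1 | 0 0 -0.4 0 1 | 0 0 -0.4 0 1 | 0 -0.4 -0.2 0 1 | 0 -0.4 0 0 1 | 0 -0.4 0 0 1 | 0 0 0 0 1 | 0 0 0 0 1"
}}

```text
time: 24.85
ee_pos: [0.5183, -0.1137, 0.3401]
tcp_rot: [0.707, 0.707, 0.0, 0.0]
wrist_force: [1.3, 1.0, -0.2]
width: 0.998
gripper_force: 0.0
```

```bash
python3 - <<'E'
from h import *
b=grab("scene")
for c,x in {"red":(228,195,272,240),"yellow":(305,210,352,256),"green":(128,215,183,268),"blue":(210,250,265,300)}.items():
  for q,p,e in blobs(b,c,x,80,40)[:1]: print(c,q,np.round(p,1),e,np.round(ray(b,*p,.04),4))
cv2.imwrite("pics/b2.png",cv2.resize(b["color"][140:310,20:500],None,fx=1.6,fy=1.6,interpolation=2))
E
```

```text
red 64.375 [248.6 214. ] [10.0120039  14.72679424] [ 0.4763 -0.0147  0.04  ]
yellow 213.875 [329.9 229.4] [13.90126228 20.26304626] [0.6133 0.1268 0.04  ]
green 271.09375 [152.2 239.7] [15.05821705 23.69755173] [ 0.4667 -0.2456  0.04  ]
blue 531.46875 [237.1 269.3] [22.26362228 31.17929077] [ 0.6415 -0.1133  0.04  ]
```

View pics/b2.png

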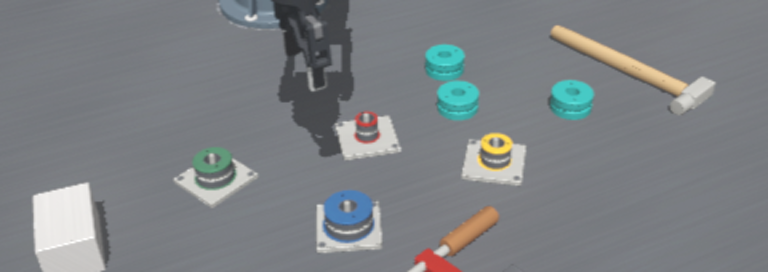

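All four dies sit on their own stands, and the gripper is clear of everything. Handing in.

```bash
python3 -c "from workcell import robot;print(robot.sign_off())"
```

```text
the job is handed in; nothing more can be done
None
```

The stack is apart and all four dies are seated on the stands of their own colour; the arm touched neither the hammer nor the aluminium block, and the job was handed in at about 25 s (the hand-in returned no verdict).

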